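# Hang the blank carrier in the snap hook of the weighing stand

## Robot

A 7-joint arm with a two-finger parallel gripper is mounted at the origin on a cart in front of the work surface, level with it; the furniture and walls round the work are solid. World frame = base frame: x ahead of the robot, y to its left, z up, the work surface at z = 0. Lengths are in m, angles in rad, forces in N, time in s.
With the tool pointing down it reaches from about 0.425 to 0.95 m from the base axis. Payload 4.7 kg.
Tool frame: the origin (TCP) lies midway between the tips of the shut fingers; the grasp point (between the pads) lies 19 mm behind it; z points along the fingers, y is the line along which they close (so a half turn about z gives the same grasp; the last joint's range is limited). The gripper opens to 85 mm and grips with 20 to 120 N. Pads are 22 mm wide; open, the fingers measure 114 mm over their backs; the gripper's body (76 mm by 85 mm) begins 54 mm behind the grasp point. The pads swing forward as they close: fully open they stand 13 mm farther back than shut.
Start: joints at [1.148, 0.469, -0.049, 1.532, 0.024, 1.141, -0.082], TCP at [0.259, -0.623, 0.231] pointing down, gripper open.
Joint ranges: [-2.59, 2.59], [-0.33, 1.99], [-1.39, 1.29], [0.1, 2.45], [-1.04, 4.18], [0.21, 1.99], [-2.66, 2.66]. Speed limits (rad/s): [2.57, 2.57, 3.14, 3.14, 3.14, 3.14, 3.14].

## Interface

Orientations are given as [roll, pitch, yaw] about the fixed x, y, z axes, in that order (R = Rz(yaw) Ry(pitch) Rx(roll)).
In Python, from plant import bot gives the robot as it stands. Calls block until the motion is done:
- bot.movep(position, orientation): joint-space move of the TCP to a pose.
- bot.line_to(position, attitude=None, speed=0.15, until_force=None): straight line of the TCP; attitude=None keeps the orientation; speed is the mean speed in m/s. With until_force (N) it stops when the force on the tool has changed by that much, and returns True; else False.
- bot.move_joints(angles): joint-space move.
- bot.let_go() and bot.grasp(): open the fingers fully, or close them until they stop; the grip force is fixed at half the most.
- bot.dwell(seconds).
- bot.solve_ik(position, orientation): joint angles nearest the present ones, or None.
- bot.observe(): the state.
- bot.snapshot(name): name is "side" or "top" or "wrist"; returns a dict with "image" (400x640x3 uint8, red, green, blue), "K" (3x3 intrinsics, pixels), "D" ([k1, k2, p1, p2, k3] as OpenCV has them; the pictures are not rectified), "extrinsics" (4x4, takes a point from world to camera coordinates); the wrist camera has in their place "hand_eye" (4x4, takes a point from camera to tool coordinates, whose origin is the TCP and whose axes are the flange's). Camera axes: x right, y up, looking along -z (the intrinsics and any distortion apply to the point x, -y, -z); pixel columns grow to the right and rows downward; lengths in m; the calibration is good to about 2 mm. A picture is of the moment at which its call begins: read the wrist's pose just before it. There is no depth.
A pose or a line that the arm cannot do raises bot.MotionError and nothing moves.
- bot.close_job(): hands the job in; it is judged then, once.
Trained networks look in a picture, given as the dict that the camera call returned (one of the last four; its "shot" number tells which), for a name from the list of things; names that differ only in an ending like _2 or _b are one class to them, and where a whole thing is asked for, a point or a joint stands for the part that bears it (a point fixed in the world has none). Each returns a list of dicts, best first, with "conf" (0 to 1); they miss things now and then, are a little off and sometimes report something else, mostly with a low value. They report only what shows in the picture. A call takes as long as a camera call.
- bot.recognise(picture, target): "extent" ([left, top, width, height] in pixels, round what is visible of it).
The state is a dict: "t": time; "joint_positions": joint angles; "joint_velocities": joint speeds; "tau": joint torques, N m; "tcp_pos": TCP position; "orientation": TCP orientation; "contact_force": force on the tool from outside, world axes, zero at the start; "torque": the same for the moment, N m; "grip_width": finger opening in m; "gripper_force": force on a finger pad.
Only numpy, scipy, OpenCV 4.12 (cv2) and the standard library are available. Lean on these libraries where they do the work, as an engineer would, in place of code of your own. Each camera call takes 0.05 s, during which the arm holds its last target. There are 200 camera calls.

## Task

Weigh the half-turned bark blank: pick up its carrier by the two small wooden cheeks beside its top bar and hang it by that bar in the snap hook under the weighing stand's sprung arm, drawing it down by feel through the spring gate until the bar drops home in the hook and the gate shuts over it. Never pull the sprung arm down onto its end stop (about 16 N), and ease off at once when the bar is home (no more than about 9 N on it then). Let go, and leave the carrier hanging upright and still and the other things on the bench where they lie.

Things in the scene. Friction and masses are not known exactly. Their poses are not given: they have to be found in the camera images.
- top_bar (a point): Mid-point, on the centre line, of the carrier's top bar: a slightly arched steel wire, 6 mm thick, 44 mm long between two wooden grip cheeks, 160 mm above the underside of the carrier's board and clear below for 50 mm. Axes of the carrier: y along the bar, z up, -x the side to which the cheeks reach out.
- grip (a point): Point midway between the carrier's two wooden cheeks (each 40 (x) x 8 (y) x 34 (z) mm, outer faces 60 mm apart along y), 12 mm to the -x side of the top bar and 10 mm below it. Take both cheeks together from outside, 60 mm across y, with the hand leaning back to the -x side by about 40 to 45 degrees, so that it stays clear of the hook, which comes in between the cheeks. Axes as top_bar.
- carrier: The carrier, loose, 0.26 to 0.34 kg: plywood board 110 x 150 x 10 mm with a round half-turned blank with bark (diameter 121, height 86 mm) fixed on it, under a steel wire bail with two cheeks and a top bar. Its weight hangs plumb under the bar, so it stays about upright when held. Origin at the board's underside, plumb under the bar.
- hook_seat (a point): Where the top bar's centre lies when home in the bottom of the steel snap hook (wire 8 mm, 50 mm wide in its x-z plane). The hook swings freely about y on its eye, 104 mm above, under the tip of the sprung arm; nothing stands above that tip. Front prong at x = -19 mm, flaring to -23 at its top, z = 49 mm; back at x = +19 mm, bending to x = 0 from z = 66 to 86 mm. x points away from the robot, z up.
- hook_throat (a point): A point of the hook, just above its shut gate: where the top bar's centre first rests on the gate, 47 mm above hook_seat and 3 mm to its front. Bring the bar in level from the front, about 15 mm above this point (not sweeping in sideways against the hook), with the carrier's axes lined up with the hook's, then go down. Axes as hook_seat.
- weigh_stand: Weighing stand, fixed to the bench: steel base 100 x 110 x 14 mm and a column 433 mm high, its axis 115 mm behind the hook (+x). Origin on the bench plumb under the hook; the hook hangs at its front (-x). Its yaw is the hook's yaw.
- weigh_arm (a joint): Travel of the sprung arm down its column, m: 0 at rest with the hook empty, end stop at 0.078, overload counted from 0.073 (about 16 N). The hook goes down with it. Spring about 220 N/m, damped (22 N s/m). Once the bar is home, drawing it down further than 0.040 (about 9 N) counts as hauling on it.
- gate (a joint): Angle of the hook's spring gate, rad: 0 shut, grows as its front end is pressed down into the hook. A 6 mm bar from the hook's back (z = 44 mm over hook_seat) to the inside of the front prong (z = 37 mm). The carrier's weight alone only rests on it; a pull of roughly 7 to 13 N opens it far enough for the bar to slip past its end. The pull then suddenly falls by half or more (small dips before that mean nothing), the hook springs up and the gate shuts above the bar.
- spinning_top: Bystander: small turned wooden top, 36 mm diameter, 52 mm high, standing on the bench. Origin at its underside.
- sanding_block: Bystander: brown rubber sanding block 52 x 68 x 24 mm. Origin at its underside.
- wax_tin: Bystander: round tin, 79 mm diameter, 47 mm high. Origin at its underside.
- mallet: Bystander: beech mallet lying down, 231 x 100 x 60 mm. Origin at its underside.

How it is judged:
By the outcome, as a careful person would: the job done as asked, in the order asked, and still so for the second after the job is handed in, with the robot touching nothing.
It also fails if it takes over 64 s, if anything falls off the work surface, if the arm or the gripper's body presses on something with over 40 N, if the wrist force passes 120 N, or if a joint passes its speed limit or range.

## Working session

There is one attempt and no reset: what is moved stays moved. The work goes in short steps, each a Python script; the robot and the scene stay as the last script left them, time stands still between calls to the robot, and variables do not carry over. Pictures are saved under pics/ and viewed, at most 10 in all, crops included, and the job is handed in when it is done.

```bash
mkdir -p pics; ls; cat > h.py <<'E'
import numpy as np, cv2
from scipy.spatial.transform import Rotation as Rot
from plant import bot
np.set_printoptions(precision=4,suppress=True)
def save(p,n): cv2.imwrite('pics/'+n,np.ascontiguousarray(p['image'][:,:,::-1]))
def cam(p,obs=None):
    """camera->world 4x4"""
    if 'extrinsics' in p: return np.linalg.inv(np.array(p['extrinsics']))
    T=np.eye(4);T[:3,:3]=Rot.from_euler('xyz',obs['orientation']).as_matrix();T[:3,3]=obs['tcp_pos']
    return T@np.array(p['hand_eye'])
def ray(p,uv,obs=None):
    n=cv2.undistortPoints(np.array([[uv]],float),np.array(p['K']),np.array(p['D'],float))[0,0]
    T=cam(p,obs); d=T[:3,:3]@np.array([n[0],-n[1],-1]); return T[:3,3],d/np.linalg.norm(d)
def at_z(p,uv,z,obs=None):
    c,d=ray(p,uv,obs); return c+d*(z-c[2])/d[2]
def tri(rs):
    A=sum(np.eye(3)-np.outer(d,d) for c,d in rs); b=sum((np.eye(3)-np.outer(d,d))@c for c,d in rs)
    x=np.linalg.solve(A,b); return x,[np.linalg.norm((np.eye(3)-np.outer(d,d))@(x-c)) for c,d in rs]
def proj(p,X,obs=None):
    Y=np.linalg.inv(cam(p,obs))@np.append(X,1); q=np.array([[Y[0],-Y[1],-Y[2]]])
    return cv2.projectPoints(q,np.zeros(3),np.zeros(3),np.array(p['K']),np.array(p['D'],float))[0][0,0]
E
python3 - <<'E'
from h import *
o=bot.observe();print(o['t'],o['tcp_pos'],o['orientation'],o['grip_width'])
for n in('side','top'):
    p=bot.snapshot(n);save(p,n+'0.png');print(n,cam(p)[:3,3],-cam(p)[:3,2],p['K'][0][0])
    for t in('top_bar','grip','carrier','hook_seat','hook_throat','weigh_stand','gate','spinning_top','sanding_block','wax_tin','mallet'):
        print(t,[(np.round(r['extent'],1).tolist(),round(r['conf'],2)) for r in bot.recognise(p,t)[:2]])
E
```

```text
pics
0.0 [ 0.2588 -0.6228  0.2303] [-3.1397  0.0001  0.3938] 0.0852635343735307
side [-0.1388  0.3088  0.6363] [ 0.6877 -0.5833 -0.4323] 476.0013786722272
top_bar [([199.1, 228.8, 89.6, 103.5], 0.89)]
grip [([202.1, 230.6, 88.4, 100.6], 0.89)]
carrier [([201.4, 232.5, 86.0, 96.9], 0.87)]
hook_seat [([316.6, 129.1, 14.6, 53.7], 0.64), ([369.3, 224.1, 98.0, 59.3], 0.27)]
hook_throat [([315.7, 126.8, 16.0, 54.8], 0.78)]
weigh_stand [([272.3, 69.0, 60.0, 184.6], 0.83)]
gate [([323.2, 149.7, 6.4, 10.6], 0.53)]
spinning_top [([332.8, 274.6, 15.1, 25.6], 0.78)]
sanding_block [([305.8, 308.8, 42.9, 33.5], 0.95)]
wax_tin [([219.6, 238.0, 30.5, 25.7], 0.64)]
mallet [([367.9, 225.3, 102.2, 53.9], 0.96), ([273.4, 71.7, 60.7, 180.3], 0.7)]
top [ 0.4164 -0.2943  1.1225] [ 0.1556  0.0038 -0.9878] 407.5118117896837
top_bar [([221.1, 183.3, 62.7, 45.4], 0.97)]
grip [([221.3, 180.3, 55.5, 51.2], 0.85)]
carrier [([223.6, 186.4, 56.2, 42.3], 0.82)]
hook_seat []
hook_throat []
weigh_stand [([316.5, 95.4, 41.2, 103.3], 0.75)]
gate []
spinning_top [([304.6, 239.2, 12.4, 17.9], 0.6), ([330.7, 119.6, 25.4, 79.0], 0.46)]
sanding_block [([267.5, 261.1, 20.9, 20.5], 0.88)]
wax_tin [([262.2, 139.3, 33.2, 29.9], 0.58), ([221.7, 183.1, 61.2, 44.6], 0.36)]
mallet [([367.7, 215.3, 44.4, 94.7], 0.75)]
```

```bash
python3 - <<'E'
import cv2,numpy as np
a=cv2.imread('pics/side0.png')[60:350,180:480];b=cv2.imread('pics/top0.png')[80:320,200:430]
cv2.imwrite('pics/sidec.png',cv2.resize(a,None,fx=2,fy=2,interpolation=2))
cv2.imwrite('pics/topc.png',cv2.resize(b,None,fx=2.5,fy=2.5,interpolation=2)[:600])
E
```

```text
(no output)
```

View pics/sidec.png

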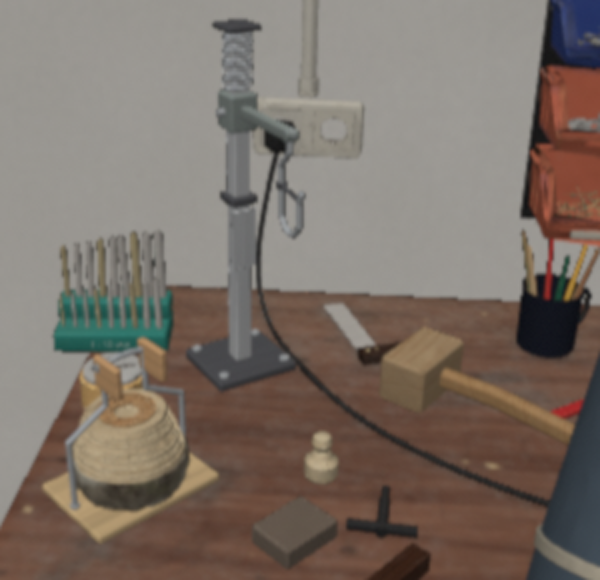

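View pics/topc.png

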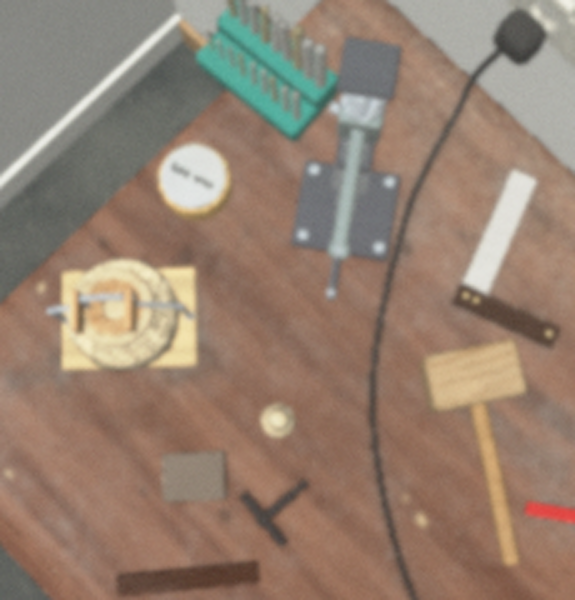

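The side crop shows the carrier at lower left with its cheeks near (108,378) and (153,357), and the hook bottom near (293,235). In the top crop the cheeks are near (80,308) and (130,308), the stand's base bolts are at (313,170), (390,182), (380,247) and (302,235), and the hook end is near (331,293).

```bash
python3 - <<'E'
from h import *
s=bot.snapshot('side');t=bot.snapshot('top')
S=lambda x,y:ray(s,(180+x/2,60+y/2)); T=lambda x,y:ray(t,(200+x/2.5,80+y/2.5))
Tz=lambda x,y,z:at_z(t,(200+x/2.5,80+y/2.5),z)
for n,a,b in(('hookbottom',S(293,236),T(331,293)),('armtip',S(293,133),T(340,250)),('cheekmid',S(130,366),T(105,306)),('stand col top',S(237,25),T(370,60))):
    print(n,*tri([a,b]))
B=np.array([Tz(*q,.014) for q in((313,170),(390,182),(380,247),(302,235))]);print('base',B.mean(0)[:2]);d=B[0]+B[1]-B[2]-B[3];e=B[0]+B[3]-B[1]-B[2];print(np.degrees([np.arctan2(d[1],d[0]),np.arctan2(-e[0],e[1])]))
C=np.array([Tz(*q,.01) for q in((62,268),(196,267),(198,369),(62,370))]);print('board',C.mean(0)[:2],np.linalg.norm(C[0]-C[1]),np.linalg.norm(C[1]-C[2]));e=C[0]+C[3]-C[1]-C[2];print(np.degrees(np.arctan2(-e[0],e[1])))
for x,y in((80,308),(130,306)): print('cheek',Tz(x,y,.16))
E
```

```text
hookbottom [ 0.5628 -0.3168  0.2288] [np.float64(0.0019280212401054369), np.float64(0.0019280212401053768)]
armtip [ 0.577  -0.3231  0.3393] [np.float64(0.0008766323351894375), np.float64(0.000876632335189484)]
cheekmid [ 0.5612 -0.1021  0.1499] [np.float64(0.0005933360235854473), np.float64(0.000593336023585348)]
stand col top [ 0.6969 -0.343   0.4292] [np.float64(0.0018873531172953519), np.float64(0.001887353117295264)]
base [ 0.6921 -0.3414]
[-9.336  -9.0611]
board [ 0.5689 -0.1013] 0.14970631603356332 0.11363807489493237
0.43433244115261654
cheek [ 0.5581 -0.0796  0.16  ]
cheek [ 0.56   -0.1277  0.16  ]
```

```bash
cat >> h.py <<'E'
A=np.radians(42)
def att(yaw,a=A,flip=0):
    M=Rot.from_euler('z',yaw)*Rot.from_euler('y',-a)*Rot.from_euler('x',np.pi)
    if flip: M=M*Rot.from_euler('z',np.pi)
    return M.as_euler('xyz'),M.as_matrix()
E
python3 - <<'E'
from h import *
h=np.radians(-9.2)
w=bot.snapshot('wrist');print(np.array(w['hand_eye']))
for f in(0,1):
  for n,P,y in(('view',[.33,-.28,.42],h),('pre',[.47,-.102,.24],0),('grasp',[.575,-.102,.133],0),('throat',[.575,-.322,.29],h),('low',[.575,-.322,.17],h),('prethroat',[.47,-.305,.31],h)):
    q=bot.solve_ik(P,att(y,flip=f)[0]);print(f,n,None if q is None else np.array(q))
E
```

```text
[[ 0.0013  0.9625  0.2713  0.0688]
 [ 1.     -0.0014  0.      0.0003]
 [ 0.0004  0.2713 -0.9625 -0.1425]
 [ 0.      0.      0.      1.    ]]
0 view [ 1.2698 -0.3151 -0.2314  2.1344 -0.7824  0.944  -0.3444]
0 pre None
0 grasp [ 0.8283  0.3902 -0.7798  2.3175  2.5132  0.2446  2.4315]
0 throat [ 0.8921  0.1805 -0.3614  2.005  -0.6314  0.3415 -0.6409]
0 low [ 1.4692  0.6317 -1.1797  2.0942  1.4955  0.2937 -2.5192]
0 prethroat [ 1.0424 -0.0044 -0.3537  2.151  -0.8324  0.4752 -0.3889]
1 view [ 0.8874 -0.3293  0.0381  2.1473 -0.6409  0.8602  2.6489]
1 pre None
1 grasp [ 1.1015  0.5592 -1.1544  2.3066  2.0746  0.4158 -0.1793]
1 throat [ 1.2305  0.2353 -0.7566  1.9888 -0.3167  0.3046  2.2254]
1 low [ 1.4692  0.6317 -1.1797  2.0942  1.4955  0.2937  0.6223]
1 prethroat None
```

```bash
python3 - <<'E'
from h import *
h=np.radians(-9.2)
G=np.array([.558,-.102,.150]);Th=np.array([.5755,-.3225,.287])
for a in(38,41,44,47):
  for f in(0,1):
    r,M=att(0,np.radians(a),f);z=M[:,2]
    L=[G+.024*z-d*z for d in(0,.03,.06,.09,.12)]+[G+.024*z+[0,0,d] for d in(.05,.1,.15,.2)]
    r2,M2=att(h,np.radians(a),f);x=Rot.from_euler('z',h).apply([1,0,0]);g2=Th-.012*x-[0,0,.01]+.024*M2[:,2]
    L2=[g2+[0,0,.015]-d*x for d in(.12,.08,.04,0)]+[g2-[0,0,d] for d in(.03,.06,.09,.12)]
    for n,LL,rr in(('G',L,r),('H',L2,r2)):
      print(a,f,n,' '.join('None' if q is None else '%.1f/%.1f/%.2f/%.1f'%(q[2],q[4],q[5],q[6]) for q in (bot.solve_ik(P,rr) for P in LL)))
E
```

```text
38 0 G 0.3/4.2/0.23/0.7 None None None None None 0.5/-0.8/0.22/-0.7 -0.6/-0.2/0.31/-1.3 -0.7/-0.2/0.44/-1.2
38 0 H -0.3/-0.7/0.45/-0.5 -0.3/-0.7/0.41/-0.6 -0.3/-0.6/0.39/-0.7 -0.3/-0.5/0.38/-0.8 -0.3/-0.6/0.28/-0.7 -0.4/-0.6/0.22/-0.6 -1.0/1.0/0.24/-2.1 -1.0/1.3/0.25/-2.4
38 1 G -1.2/1.8/0.40/0.1 -1.2/1.7/0.30/0.2 -1.3/1.5/0.27/0.4 None None -1.2/1.4/0.30/0.4 -1.1/0.6/0.23/1.1 -0.3/-0.3/0.31/2.0 -0.2/-0.2/0.43/1.9
38 1 H -1.2/-0.5/0.40/2.5 -0.6/-0.6/0.40/2.5 -0.7/-0.3/0.36/2.3 -0.7/-0.1/0.36/2.0 -0.9/0.2/0.27/1.7 -0.9/0.5/0.22/1.5 -1.0/1.0/0.24/1.0 -1.0/1.3/0.25/0.7
41 0 G -0.8/2.4/0.23/2.5 0.3/4.0/0.24/0.8 None None None None None -0.6/-0.3/0.24/-1.1 -0.7/-0.3/0.37/-1.1
41 0 H -0.4/-0.9/0.42/-0.3 -0.4/-0.8/0.37/-0.4 -0.4/-0.7/0.34/-0.5 -0.4/-0.6/0.32/-0.7 -0.4/-0.7/0.23/-0.5 -1.2/1.2/0.30/-2.2 -1.2/1.4/0.32/-2.5 -1.3/1.7/0.50/-2.6
41 1 G -1.2/2.0/0.41/-0.1 -1.1/2.0/0.30/-0.1 -1.3/1.8/0.26/0.0 None None -1.1/1.7/0.26/0.1 None -0.4/-0.4/0.24/2.1 -0.1/-0.3/0.37/2.0
41 1 H None -1.1/-0.4/0.30/2.4 -0.8/-0.4/0.30/2.4 -0.8/-0.2/0.29/2.1 -1.2/0.9/0.28/1.2 -1.2/1.2/0.30/0.9 -1.2/1.4/0.32/0.7
[... 304 characters left out ...]
/0.33/-0.4 -0.0/3.7/0.21/-2.0 None None -1.1/2.0/0.26/-0.2 None None -0.1/-0.4/0.30/2.1
44 1 H None -1.2/-0.5/0.24/2.5 -1.0/-0.4/0.23/2.4 -1.0/0.1/0.21/1.9 -1.2/1.1/0.26/0.9 -1.2/1.4/0.25/0.7 -1.2/1.7/0.26/0.5 -1.2/1.9/0.31/0.3
47 0 G -1.0/2.6/0.41/2.4 -1.0/2.7/0.34/2.3 None None None -0.9/2.6/0.24/2.4 None None -0.7/-0.7/0.25/-0.8
47 0 H -1.3/-1.0/0.27/-0.1 -1.1/-0.9/0.22/-0.2 -0.8/-1.0/0.22/-0.2 -0.5/-1.0/0.23/-0.2 -1.3/1.4/0.25/-2.5 None -0.4/4.1/0.22/1.0 -0.4/3.8/0.24/1.3
47 1 G -1.2/2.4/0.49/-0.4 -1.1/2.4/0.39/-0.5 None None None -1.1/2.3/0.30/-0.5 None None -0.1/-0.6/0.23/2.3
47 1 H None None None -1.3/0.9/0.23/1.1 -1.3/1.4/0.25/0.7 -1.3/1.7/0.32/0.5 -1.1/2.0/0.24/0.1 -1.2/2.1/0.31/0.1
```

```bash
cat > fk.py <<'E'
import numpy as np,os
from scipy.spatial.transform import Rotation as Rot
from scipy.optimize import least_squares
LO=np.array([-2.59,-.33,-1.39,.1,-1.04,.21,-2.66]);HI=np.array([2.59,1.99,1.29,2.45,4.18,1.99,2.66])
ax0=np.array([[0,0,-1],[0,1,0],[0,0,1],[0,1,0],[0,0,1],[0,1,0],[0,0,1]],float)
def fk(q,par):
    "par: 8 offset vectors(8x3) + 7 axis rotvecs(7x3) + tool rotvec"
    o=par[:24].reshape(8,3);ax=par[24:45].reshape(7,3);R=np.eye(3);p=np.zeros(3)
    for i in range(7):
        p=p+R@o[i]; a=ax[i]/np.linalg.norm(ax[i]); R=R@Rot.from_rotvec(a*q[i]).as_matrix()
    return p+R@o[7],R@Rot.from_rotvec(par[45:48]).as_matrix()
if os.path.exists('par.npy'): PAR=np.load('par.npy')
def ik(P,M,q0,qn=None,w=.02,m=.03):
    "pose IK near q0, pulled to qn, limits with margin m"
    qn=q0 if qn is None else qn
    def f(q):
        p,R=fk(q,PAR); return np.r_[(p-P)*100,Rot.from_matrix(R@M.T).as_rotvec()*30,w*(q-qn)]
    lo,hi=LO+m,HI-m
    s=least_squares(f,np.clip(q0,lo+1e-4,hi-1e-4),bounds=(lo,hi),xtol=1e-10);e=f(s.x)
    return s.x,np.linalg.norm(e[:3])/100,np.linalg.norm(e[3:6])/30
E
python3 - <<'E'
from h import *; from fk import *
rng=np.random.default_rng(0);D=[]
o=bot.observe();D.append((np.array(o['joint_positions']),np.array(o['tcp_pos']),Rot.from_euler('xyz',o['orientation']).as_matrix()))
while len(D)<60:
    P=[rng.uniform(.35,.75),rng.uniform(-.6,.3),rng.uniform(.1,.45)];e=Rot.from_euler('zyx',[rng.uniform(-1.5,1.5),rng.uniform(-.7,.3),np.pi+rng.uniform(-.3,.3)])
    q=bot.solve_ik(P,e.as_euler('xyz'))
    if q is not None: D.append((np.array(q),np.array(P),e.as_matrix()))
def f(par):
    r=[]
    for q,P,M in D:
        p,R=fk(q,par); r+=[p-P,(Rot.from_matrix(R@M.T).as_rotvec())*.3]
    return np.r_[np.concatenate(r),1e-5*(par-x0)]
best=None
for s in(-1,1):
    ax=ax0.copy();ax[0]*=s
    if s==1: ax[[2,4,6]]*=1
    o=np.zeros((8,3));o[1,2]=.3;o[3,2]=.4;o[5,2]=.35;o[7,2]=.25
    for c in range(8):
        ax2=ax.copy()
        for k,i in enumerate((2,4,6)): ax2[i]*=-1 if c>>k&1 else 1
        x0=np.r_[o.ravel(),ax2.ravel(),0,0,0];v=np.sum(f(x0)**2)
        if best is None or v<best[0]:best=(v,x0)
print(best[0]);x0=best[1];S=least_squares(f,x0);r=f(S.x)[:-48].reshape(-1,6)
print('maxerr',np.abs(r[:,:3]).max(),np.abs(r[:,3:]).max()/.3);np.save('par.npy',S.x);print(S.x[24:45].reshape(7,3));print(bot.observe()['t'])
E
```

```text
15.185349751424688
maxerr 9.136896794714744e-11 2.455100543519281e-10
[[ 0. -0. -1.]
 [ 0.  1.  0.]
 [ 0. -0. -1.]
 [ 0.  1. -0.]
 [-0. -0. -1.]
 [ 0.  1. -0.]
 [-0. -0. -1.]]
1.35
```

```bash
cat > plan.py <<'E'
from h import *; from fk import *
T0=.017
def pose(bar,yaw,a,t=T0,flip=0):
    "TCP pose that puts the carrier's bar at `bar`"
    r,M=att(yaw,a,flip); return np.array(bar)+Rot.from_euler('z',yaw).apply([-.012,0,-.010])+t*M[:,2],M
def dp(W,rng,n=30,m=.04,q0=None):
    C=[]
    for P,M in W:
        S=[]
        for k in range(n):
            s=rng.uniform(LO,HI);s[0]=rng.uniform(-.5,1.8);s[5]=.4
            if C and k<n//2: s=C[-1][rng.integers(len(C[-1]))]
            q,e,r=ik(P,M,s,w=.005,m=m)
            if e<5e-4 and r<2e-3:S.append(ik(P,M,q,w=1e-5,m=m)[0])
        if not S:return None
        C.append(S)
    cost=[np.zeros(len(C[0])) if q0 is None else np.array([np.abs(q-q0).max()*.3 for q in C[0]])];B=[]
    for i in range(1,len(C)):
        D=np.array([[np.abs(a-b).max()**2 for b in C[i-1]] for a in C[i]])+cost[-1]
        B.append(D.argmin(1));cost.append(D.min(1))
    k=cost[-1].argmin();path=[C[-1][k]]
    for i in range(len(B)-1,-1,-1):k=B[i][k];path.append(C[i][k])
    return np.array(path[::-1])
E
cat > t.py <<'E'
from plan import *
h=np.radians(-9.2);x=Rot.from_euler('z',h).apply([1,0,0])
bar=np.array([.570,-.102,.160]);seat=np.array([.5785,-.323,.24]);th=seat+[0,0,.047]-.003*x;ab=th+[0,0,.016]
import sys
from concurrent.futures import ProcessPoolExecutor
def go(af):
    a=np.radians(af[0]);fl=af[1]
    z=att(0,a)[1][:,2]
    K=[(bar-.06*z,0),(bar,0),(bar+[0,0,.05],0),(bar+[0,-.04,.08],0),(bar+[-.02,-.10,.12],h/2)]
    K+=[(ab-.09*x-[0,0,.02],h),(ab-.09*x,h),(ab-.045*x,h),(ab,h),(ab-[0,0,.03],h),(ab-[0,0,.06],h),(ab-[0,0,.1],h)]
    return af,dp([pose(b,y,a,flip=fl) for b,y in K],np.random.default_rng(1))
if __name__=='__main__':
    import cv2
    with ProcessPoolExecutor() as ex:
        for af,p in ex.map(go,[(a,f) for a in(40,42,44) for f in(0,1)]):
            print(af,None if p is None else np.abs(np.diff(p,axis=0)).max(1))
            if p is not None: np.save('p%d_%d.npy'%af,p);print(p[:,5],p[:,2],p[:,4])
E
time timeout 500 python3 t.py
```

```text
(40, 0) None
(40, 1) [0.2425 0.298  0.4841 0.543  0.6013 0.2084 0.5125 0.3406 0.1426 0.1322
 0.1564]
[0.2864 0.4901 0.3993 0.2501 0.2648 0.2805 0.3279 0.3524 0.4362 0.4
 0.3544 0.2501] [-1.3415 -1.2843 -1.3499 -1.2788 -1.3499 -1.3499 -1.3499 -1.3408 -1.3499
 -1.3125 -1.2514 -1.095 ] [ 1.6229  1.8654  1.5674  1.1128  0.5705  0.1011 -0.1074  0.4051  0.7458
  0.8884  1.0205  1.1654]
(42, 0) None
(42, 1) None
(44, 0) None
(44, 1) None
real	1m48.433s
user	2m59.265s
sys	0m0.359s
```

```bash
cat > v.py <<'E'
from plan import *
h=np.radians(-9.2)
q0=np.array(bot.observe()['joint_positions'])
pg=np.load('p40_1.npy')
def best(P,M,seeds):
    S=[]
    for s in seeds:
        q,e,r=ik(np.array(P),M,s,w=.005,m=.04)
        if e<5e-4 and r<2e-3:S.append(ik(np.array(P),M,q,w=1e-5,m=.04)[0])
    return S
z=att(h,np.radians(38),1)[1][:,2]
M1=att(h,np.radians(38),1)[1];P1=np.array([.572,-.322,.275])-.135*z
rng=np.random.default_rng(2);seeds=[q0,pg[5],pg[6]]+[np.clip(pg[rng.integers(12)]+rng.normal(0,.4,7),LO,HI) for _ in range(12)]
M2=att(0,np.radians(25),1)[1];P2=np.array([.562,-.102,.155])-.15*M2[:,2]
A1=best(P1,M1,seeds);A2=best(P2,M2,seeds);Q=min(((a,b) for a in A1 for b in A2),key=lambda t:np.abs(t[0]-q0).max()+np.abs(t[1]-t[0]).max()+np.abs(t[1]-pg[0]).max())
np.save('views.npy',np.array(Q));print(P1,P2,len(A1),len(A2));print(q0,*Q,pg[0],sep='\n')
for a,b in((q0,Q[0]),(Q[0],Q[1]),(Q[1],pg[0])):
    print(np.array([fk(a+(b-a)*u,PAR)[0] for u in np.linspace(0,1,7)]))
E
python3 v.py
```

```text
[ 0.49   -0.3087  0.3814] [ 0.4986 -0.102   0.2909] 15 15
[ 1.1481  0.4686 -0.0486  1.5326  0.0241  1.141  -0.0823]
[ 0.8571 -0.0352 -0.2094  1.9756 -0.502   0.6573  2.3718]
[ 0.6458 -0.033  -0.4665  2.0996 -0.1482  0.6461  1.8462]
[ 1.3377  0.401  -1.3415  2.3268  1.6229  0.2864  0.2147]
[[ 0.259  -0.6233  0.2313]
 [ 0.3179 -0.579   0.2574]
 [ 0.3696 -0.5295  0.2841]
 [ 0.4131 -0.4763  0.3108]
 [ 0.4478 -0.4208  0.3364]
 [ 0.4734 -0.3644  0.3602]
 [ 0.49   -0.3087  0.3814]]
[[ 0.49   -0.3087  0.3814]
 [ 0.498  -0.2718  0.3643]
 [ 0.5031 -0.2356  0.3479]
 [ 0.5055 -0.2004  0.3325]
 [ 0.5053 -0.1663  0.3178]
 [ 0.503  -0.1334  0.304 ]
 [ 0.4986 -0.102   0.2909]]
[[ 0.4986 -0.102   0.2909]
 [ 0.4896 -0.1366  0.2456]
 [ 0.4893 -0.1595  0.2133]
 [ 0.4972 -0.1674  0.1909]
 [ 0.5099 -0.1593  0.1776]
 [ 0.5225 -0.1363  0.1745]
 [ 0.5304 -0.102   0.1829]]
```

```bash
python3 - <<'E'
from h import *; import pickle
Q=np.load('views.npy');S=[]
def rec(p,ts):
    for t in ts: print(t,[(np.round(r['extent'],1).tolist(),round(r['conf'],2)) for r in bot.recognise(p,t)[:2]])
bot.move_joints(Q[0]);bot.dwell(.3)
o=bot.observe();p=bot.snapshot('wrist');save(p,'w_hook.png');S.append((o,p));print(o['t'],o['tcp_pos']);rec(p,['hook_seat','gate','weigh_stand'])
bot.move_joints(Q[1]);bot.dwell(.3)
o=bot.observe();p=bot.snapshot('wrist');save(p,'w_car.png');S.append((o,p));print(o['t'],o['tcp_pos']);rec(p,['top_bar','grip'])
p=bot.snapshot('side');save(p,'side1.png')
pickle.dump(S,open('shots.pkl','wb'))
E
```

```text
3.75 [ 0.4899 -0.3089  0.3812]
hook_seat [([320.9, 149.0, 10.9, 106.8], 0.7)]
gate [([320.2, 143.8, 14.6, 111.5], 0.48), ([321.0, 184.7, 12.7, 22.6], 0.47)]
weigh_stand [([294.3, 88.8, 65.7, 245.2], 0.73)]
5.1417 [ 0.4986 -0.103   0.2912]
top_bar [([269.2, 82.7, 119.6, 117.7], 0.67)]
grip [([270.0, 84.2, 117.9, 120.6], 0.77)]
```

View pics/w_hook.png

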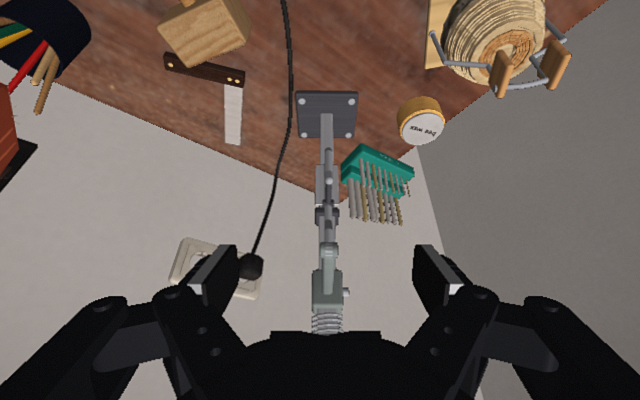

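View pics/w_car.png

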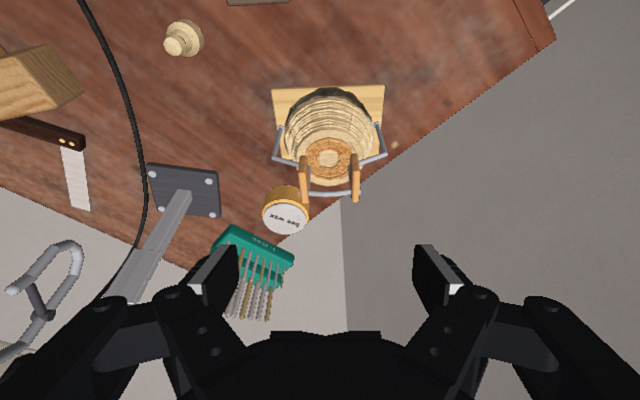

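The hook picture (upside down) shows the hook edge-on at column ~326, rows 149–256. In the carrier picture the cheeks are at about (305,180) and (355,178), the bar is near row 190, and the hook also shows at left, near (45,280).

```bash
python3 - <<'E'
import cv2,numpy as np
a=cv2.imread('pics/w_hook.png')[130:290,290:360];b=cv2.imread('pics/w_car.png')
b1=b[110:220,255:400];b2=b[225:375,0:110]
R=lambda im,f:cv2.resize(im,None,fx=f,fy=f,interpolation=cv2.INTER_CUBIC)
c=np.zeros((600,800,3),np.uint8)
A=R(a,3.7);B=R(b1,3.5);C=R(b2,2)
c[:A.shape[0],:A.shape[1]]=A;c[:B.shape[0],270:270+B.shape[1]]=B[:,:530];
c[395:395+C.shape[0]-95,270:270+C.shape[1]]=C[:205] 
C2=R(b2[:, :],1.36);c[395:395+204,520:520+C2.shape[1]]=C2[:204]
cv2.imwrite('pics/crop1.png',c)
E
```

```text
(no output)
```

View pics/crop1.png

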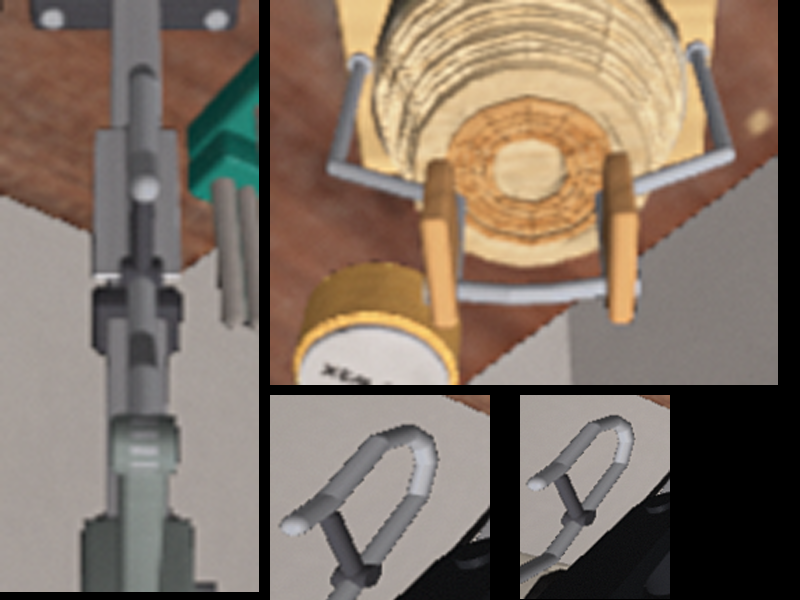

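```bash
python3 - <<'E'
from h import *; import pickle
(o1,p1),(o2,p2)=pickle.load(open('shots.pkl','rb'))
a=lambda x,y:(290+x/3.7,130+y/3.7); b=lambda x,y:(255+(x-270)/3.5,110+y/3.5); c=lambda x,y:((x-270)/2,225+(y-395)/2)
s=bot.snapshot('side')
print('tip',*tri([ray(p1,a(146,187),o1),ray(p2,c(293,523),o2)]))
h=np.radians(-9.2);x=Rot.from_euler('z',h).apply([1,0,0])
X=tri([ray(p1,a(146,187),o1),ray(p2,c(293,523),o2)])[0];seat=X+.023*x-[0,0,.051];print('seat',seat)
for n,d in(('seat',0*x),('tip',-.023*x+[0,0,.051]),('bottom',np.array([0,0,-.011])),('back',.019*x+[0,0,.05]),('eye',np.array([0,0,.104]))):
    u=proj(p1,seat+d,o1);v=proj(p2,seat+d,o2);w=proj(s,seat+d)
    print(n,'p1crop',(u-[290,130])*3.7,'p2crop',v*2+[270,395-450],'sidecrop',(w-[180,60])*2)
for q in((533,295),(460,291),(607,289)): print('bar',at_z(p2,b(*q),.1605,o2))
for n,q,z in(('cheek top L',(434,322),.16),('cheek top R',(622,318),.16)):print(n,at_z(p2,b(*q),.167,o2))
# stand yaw from bolts in p1
E
```

```text
tip [ 0.5538 -0.3152  0.2801] [np.float64(0.00038405281020033983), np.float64(0.0003840528102002804)]
seat [ 0.5765 -0.3188  0.2291]
seat p1crop [143.0344 101.5271] p2crop [419.0046 447.4808] sidecrop [287.8549 231.643 ]
tip p1crop [145.6138 185.4918] p2crop [292.9872 524.1638] sidecrop [300.1517 194.2371]
bottom p1crop [142.7546  74.8026] p2crop [435.2302 427.8924] sidecrop [287.7058 240.9187]
back p1crop [143.6564 279.2603] p2crop [352.8907 581.3418] sidecrop [279.2852 182.9748]
eye p1crop [146.4011 421.7503] p2crop [184.2509 728.9715] sidecrop [289.337  139.5184]
bar [ 0.5702 -0.0978  0.1605]
bar [ 0.5686 -0.1193  0.1605]
bar [ 0.5679 -0.0761  0.1605]
cheek top L [ 0.575  -0.1269  0.167 ]
cheek top R [ 0.5735 -0.0719  0.167 ]
```

```bash
python3 - <<'E'
from h import *; import pickle
(o1,p1),(o2,p2)=pickle.load(open('shots.pkl','rb'))
s=bot.snapshot('side');t=bot.snapshot('top');h=np.radians(-9.2);x=Rot.from_euler('z',h).apply([1,0,0])
out=np.zeros((600,800,3),np.uint8)
for k,(p,o,box,f,at) in enumerate(((s,None,(300,115,40,75),8,(0,0)),(p2,o2,(0,225,110,150),2.6,(340,0)),(t,None,(315,170,35,40),8,(340,400) ))):
    im=np.ascontiguousarray(p['image'][:,:,::-1]);l,tt,w,hh=box
    c=cv2.resize(im[tt:tt+hh,l:l+w],None,fx=f,fy=f,interpolation=cv2.INTER_CUBIC)
    for z0,col in((.229,(0,0,255)),(.238,(0,255,0))):
        S=np.array([.577,-.320,z0])
        for dx,dz in((0,-.011),(-.023,.049),(-.019,.037),(.019,.044),(.019,.066),(0,.086),(0,.104)):
            u=(proj(p,S+dx*x+[0,0,dz],o)-[l,tt]+.5)*f
            if 0<=u[0]<c.shape[1] and 0<=u[1]<c.shape[0]: cv2.circle(c,tuple(int(v) for v in u),2,col,-1)
    H=min(c.shape[0],600-at[1]);W=min(c.shape[1],800-at[0]);out[at[1]:at[1]+H,at[0]:at[0]+W]=c[:H,:W]
cv2.imwrite('pics/ov.png',out)
E
```

```text
(no output)
```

View pics/ov.png

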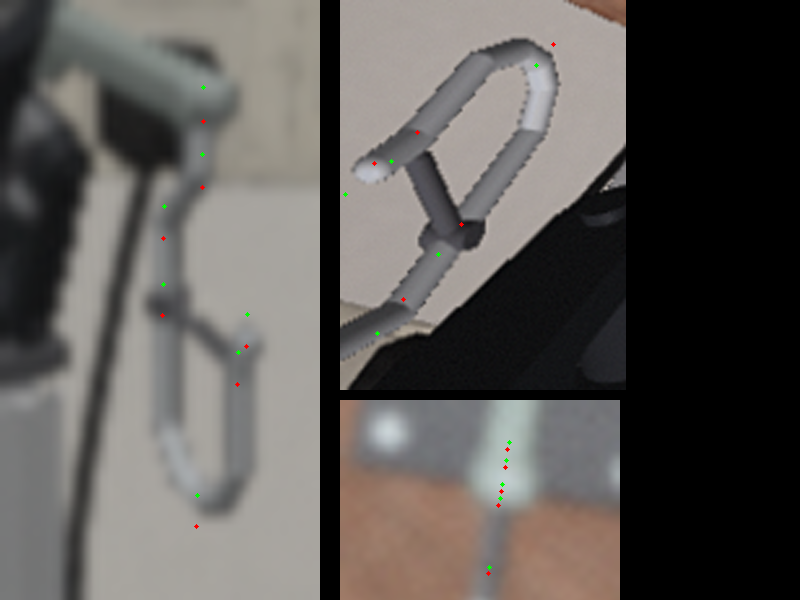

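The overlay puts the hook's gate pivot, bottom and prong tip between the red and green models, so seat z ≈ 0.232 and xy ≈ (0.5755, -0.3215).

```bash
sed -i 's/T0=.017/T0=.016/; s/\[-.012,0,-.010\]/[-.015,0,-.010]/' plan.py
cat > t2.py <<'E'
from plan import *
from concurrent.futures import ProcessPoolExecutor
h=np.radians(-9.2);y0=np.radians(.8);x=Rot.from_euler('z',h).apply([1,0,0])
bar=np.array([.570,-.099,.160]);seat=np.array([.5755,-.3215,.232]);ab=seat+[0,0,.063]-.003*x
a=np.radians(40);z=att(y0,a)[1][:,2];q0=np.load('views.npy')[1]
K=[(bar-.06*z,y0),(bar-.03*z,y0),(bar,y0),(bar+[0,0,.04],y0),(bar+[0,-.02,.07],y0),(bar+[-.01,-.06,.10],h/4),(bar+[-.03,-.12,.12],h/2)]
K+=[(ab-.09*x-[0,0,.03],h),(ab-.09*x,h),(ab-.06*x,h),(ab-.03*x,h),(ab,h),(ab-[0,0,.03],h),(ab-[0,0,.06],h),(ab-[0,0,.09],h)]
W=[pose(b,y,a,flip=1) for b,y in K]
P1=(np.array([.48,-.10,.24]),att(y0,np.radians(31),1)[1])
W=[P1]+W
def go(s): return dp(W,np.random.default_rng(s),n=36,m=.03,q0=q0)
if __name__=='__main__':
    with ProcessPoolExecutor() as ex: R=[r for r in ex.map(go,range(4)) if r is not None]
    print(len(R))
    p=min(R,key=lambda p:(np.diff(np.vstack([q0,p]),axis=0)**2).max(1).sum());np.save('path.npy',p);p=np.vstack([q0,p])
    print(np.abs(np.diff(p,axis=0)).max(1));print(p)
    for i in range(len(p)-1):
        e=[fk((1-u)*p[i]+u*p[i+1],PAR)[0]-((1-u)*fk(p[i],PAR)[0]+u*fk(p[i+1],PAR)[0]) for u in(.25,.5,.75)]
        print(i,np.round(e[1]*1000,1))
E
time python3 t2.py
```

```text
4
[0.6106 1.8508 0.1481 0.132  0.2117 0.3803 0.4131 0.4906 0.2636 0.3776
 0.4048 0.2949 0.1948 0.2148 0.1024 0.1255]
[[ 0.6458 -0.033  -0.4665  2.0996 -0.1482  0.6461  1.8462]
 [ 0.0352 -0.0647  0.1407  2.3004 -0.2415  0.3827  1.9631]
 [ 1.3581  0.4011 -1.3599  2.3323  1.6093  0.2786  0.2407]
 [ 1.2809  0.5478 -1.3599  2.3176  1.7551  0.4267  0.1413]
 [ 1.2215  0.6798 -1.3599  2.2983  1.8396  0.551   0.1109]
 [ 1.2485  0.5007 -1.3215  2.266   1.6279  0.3808  0.2464]
 [ 1.2951  0.375  -1.2612  2.2262  1.2476  0.2401  0.6171]
 [ 1.4542  0.3245 -1.3272  2.1904  0.8345  0.2401  1.0301]
 [ 1.6332  0.3036 -1.3599  2.1546  0.4059  0.2564  1.5207]
 [ 1.8359  0.3519 -1.3599  2.1717  0.2612  0.2457  1.7844]
 [ 1.8864  0.2581 -1.3599  2.135  -0.1165  0.3112  2.1273]
 [ 1.7872  0.3501 -1.3599  2.0879  0.2884  0.3207  1.7261]
 [ 1.7002  0.4321 -1.3599  2.0382  0.5833  0.3657  1.4414]
 [ 1.6224  0.5063 -1.3599  1.9858  0.7781  0.4248  1.2622]
 [ 1.5993  0.5744 -1.3599  2.0191  0.9929  0.4221  1.0815]
 [ 1.5342  0.5671 -1.2575  2.0504  1.0709  0.3468  1.0047]
 [ 1.4503  0.5549 -1.1321  2.0791  1.1771  0.2632  0.895 ]]
0 [ 1.4  0.2 -0.3]
1 [-32.4 -36.6 -65.8]
2 [-0.8 -0.5 -0. ]
3 [-0.2 -0.4  0.4]
4 [-1.4 -0.9 -1.7]
5 [-2.8 -0.2 -3.3]
6 [-0.3 -1.4 -0.4]
7 [-0.2 -1.3 -1. ]
8 [ 1.7 -1.5 -0.4]
9 [-1.7 -1.4 -1. ]
10 [-1.2  0.8 -0.5]
11 [-0.7  0.8 -0.1]
12 [-0.4  0.5  0.1]
13 [-0.4 -0.6 -0.4]
14 [ 0.3 -0.4 -0.2]
15 [ 0.4 -0.5 -0.3]
real	3m25.002s
user	13m12.816s
sys	0m0.357s
```

```bash
python3 - <<'E'
from plan import *
p=np.load('path.npy');q0=np.load('views.npy')[1];q1=p[1]
best=None
for P in([.48,-.11,.26],[.49,-.12,.25],[.48,-.13,.27],[.5,-.11,.24]):
  for L in(25,30,34):
    for u in(.4,.5,.6,.7):
      q,e,r=ik(np.array(P),att(.014,np.radians(L),1)[1],q0+(q1-q0)*u,w=.02,m=.03)
      if e>2e-3 or r>.02: continue
      F=np.array([fk(a+(b-a)*v,PAR)[0] for a,b in((q0,q),(q,q1)) for v in np.linspace(0,1,9)])
      dev=np.abs(F[:,1]+.10).max()+max(0,.18-F[:,2].min())*3+max(0,F[:,0].max()-.535)*3
      if best is None or dev<best[0]: best=(dev,P,L,u,q,F)
print(best[:5]);print(best[5][::2]);np.save('mid.npy',best[4])
E
```

```text
(np.float64(0.02647753545595702), [0.5, -0.11, 0.24], 34, 0.7, array([ 1.566 ,  0.0843, -1.36  ,  2.2397, -0.1766,  0.3107,  1.9683]))
[[ 0.4986 -0.102   0.2909]
 [ 0.4995 -0.105   0.2693]
 [ 0.4997 -0.1071  0.2526]
 [ 0.4997 -0.1086  0.2425]
 [ 0.5    -0.11    0.24  ]
 [ 0.493  -0.1154  0.2267]
 [ 0.4894 -0.1245  0.2065]
 [ 0.4988 -0.1255  0.1934]
 [ 0.5167 -0.1125  0.1859]]
```

```bash
cat > f.py <<'E'
from plan import *
def st(tag=''):
    o=bot.observe();print(tag,round(o['t'],2),'tcp',o['tcp_pos'],'F',np.round(o['contact_force'],2),'M',np.round(o['torque'],2),'w',round(o['grip_width'],4),round(o['gripper_force'],1));return o
E
python3 - <<'E'
from f import *
p=np.load('path.npy');bot.move_joints(np.load('mid.npy'));bot.move_joints(p[1]);st('pre')
bot.move_joints(p[2]);st('half');bot.move_joints(p[3]);bot.dwell(.2);st('at')
c=bot.snapshot('side');save(c,'s2.png');w=bot.snapshot('wrist');save(w,'w2.png')
a=cv2.imread('pics/s2.png')[190:340,190:310];b=cv2.imread('pics/w2.png')
o=np.zeros((600,800,3),np.uint8);A=cv2.resize(a,None,fx=3.3,fy=3.3);o[:A.shape[0],:A.shape[1]]=A;B=cv2.resize(b[60:400,150:490],(400,400));o[:400,400:]=B;cv2.imwrite('pics/g.png',o[:500])
E
```

```text
pre 8.11 tcp [ 0.5269 -0.0995  0.1838] F [ 0.37  0.57 -0.04] M [ 0.01  0.72 -0.  ] w 0.0853 0.0
half 8.4 tcp [ 0.546  -0.0985  0.1601] F [-0.66 -0.15 -0.19] M [-0.03  0.67  0.08] w 0.0853 0.0
at 8.88 tcp [ 0.565  -0.0993  0.1392] F [-0.23 -0.55  0.16] M [-0.04  0.65  0.01] w 0.0854 0.0
```

View pics/g.png

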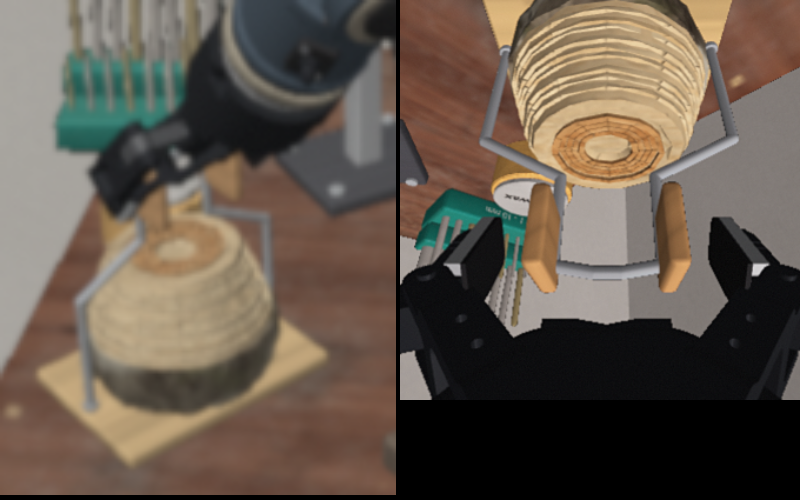

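The hand straddles both cheeks, well centred, with the pads level with them and the bar at about (610,272) in the right crop. I'll grasp and lift.

```bash
python3 - <<'E'
from f import *
o=bot.observe();w=bot.snapshot('wrist');print('bar',at_z(w,(328.5,291),.1605,o))
p=np.load('path.npy');bot.grasp();bot.dwell(.1);st('grasped')
o=bot.observe();w=bot.snapshot('wrist');save(w,'w3.png')
bot.move_joints(p[4]);bot.dwell(.3);st('lift')
w=bot.snapshot('wrist');save(w,'w4.png')
a=cv2.imread('pics/w3.png')[200:330,240:420];b=cv2.imread('pics/w4.png')[:400,150:490]
c=np.zeros((600,800,3),np.uint8);A=cv2.resize(a,(432,312));c[:312,:432]=A;B=cv2.resize(b,(360,424));c[:424,440:]=B;cv2.imwrite('pics/g2.png',c[:430])
E
```

```text
bar [ 0.5667 -0.0977  0.1605]
grasped 9.48 tcp [ 0.5659 -0.0993  0.1384] F [ 0.12 -0.35  3.09] M [-0.48  0.28 -0.07] w 0.0592 65.6
lift 10.16 tcp [ 0.5645 -0.0988  0.1763] F [-0.57  0.28 -2.4 ] M [-0.    1.11 -0.01] w 0.0594 65.7
```

View pics/g2.png

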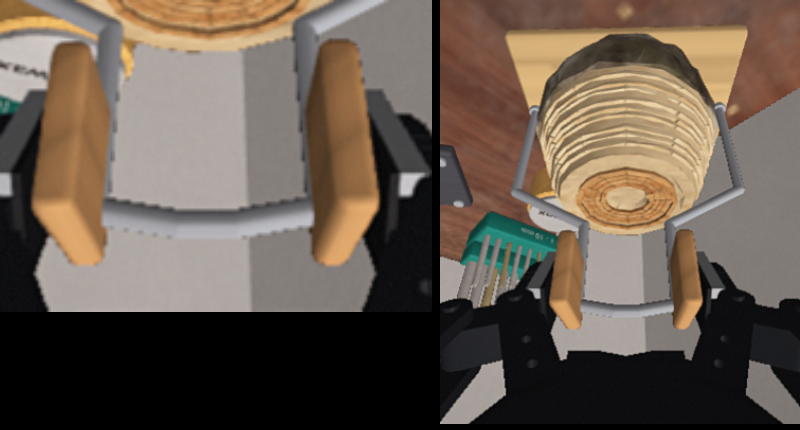

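```bash
python3 - <<'E'
from f import *
p=np.load('path.npy')
for i in(5,6,7,8,9,10): bot.move_joints(p[i])
bot.dwell(.4);o=st('front');bot.dwell(.1);st()
s=bot.snapshot('side');save(s,'s5.png');w=bot.snapshot('wrist');save(w,'w5.png');t=bot.snapshot('top');save(t,'t5.png')
P,M=fk(p[10],PAR);h=np.radians(-9.2);x=Rot.from_euler('z',h).apply([1,0,0]);B=np.array(o['tcp_pos'])+.003*x+[0,0,.0223];print('plan',P,'bar',B)
im=cv2.imread('pics/s5.png');u=proj(s,B);l,tt=285,105;c=cv2.resize(im[tt:tt+95,l:l+65],None,fx=6.2,fy=6.2,interpolation=2)
for X,col in((B,(0,255,0)),(B+.0*x+np.array([-x[1],x[0],0])*.022,(0,255,0)),(B-np.array([-x[1],x[0],0])*.022,(0,255,0)),(np.array([.5755,-.3215,.281])-.023*x,(0,0,255))):
    v=(proj(s,X)-[l,tt]+.5)*6.2;cv2.circle(c,(int(v[0]),int(v[1])),3,col,-1)
im=cv2.imread('pics/w5.png')[160:400,200:440];d=cv2.resize(im,(390,390))
g=np.zeros((600,800,3),np.uint8);g[:c.shape[0],:c.shape[1]]=c[:600];g[:390,408:798]=d;cv2.imwrite('pics/g3.png',g)
E
```

```text
front 13.5 tcp [ 0.5084 -0.3109  0.2727] F [ 0.08  0.06 -2.49] M [ 0.18  1.13 -0.02] w 0.0591 65.7
 13.6 tcp [ 0.5085 -0.3108  0.2728] F [-0.05  1.07 -3.53] M [ 0.21  1.1  -0.02] w 0.0588 65.7
plan [ 0.5087 -0.3107  0.2727] bar [ 0.5113 -0.3113  0.295 ]
```

View pics/g3.png

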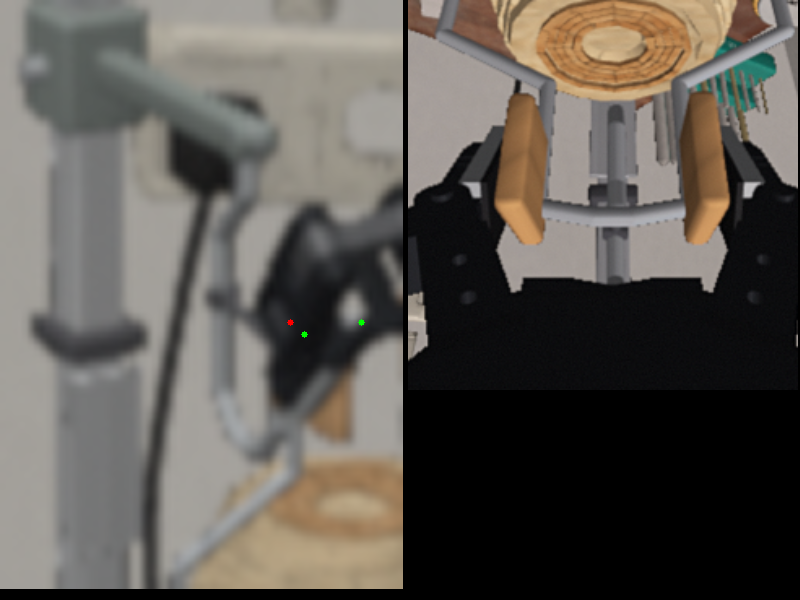

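```bash
python3 - <<'E'
from f import *
p=np.load('path.npy');P,M=fk(p[15],PAR)
q,e,r=ik(P-[0,0,.015],M,p[15],w=.002,m=.02);print('ext',q,e,r);np.save('ext.npy',q)
for u in(.5,1): bot.move_joints(p[10]+(p[11]-p[10])*u);st()
for u in(.25,.5,.75,1):
    bot.move_joints(p[11]+(p[12]-p[11])*u);o=st()
    if np.linalg.norm(np.array(o['contact_force'])-[0,0,-2.9])>3.5: print('contact');break
bot.dwell(.3);st();w=bot.snapshot('wrist');save(w,'w6.png');save(bot.snapshot('side'),'s6.png')
E
```

```text
ext [ 1.4093  0.5565 -1.0752  2.0922  1.2731  0.23    0.7997] 9.179028887941077e-10 6.099160951092067e-09
 14.02 tcp [ 0.5232 -0.3119  0.2728] F [-0.06  0.73 -3.52] M [ 0.18  1.15 -0.04] w 0.0592 65.7
 14.28 tcp [ 0.5381 -0.315   0.2726] F [-1.05  1.33 -3.18] M [0.18 1.17 0.06] w 0.0588 65.7
 14.53 tcp [ 0.5448 -0.3162  0.2726] F [ 0.83  0.2  -3.61] M [ 0.2   1.18 -0.03] w 0.0597 65.6
 14.78 tcp [ 0.5524 -0.3173  0.2728] F [-0.2  -0.05 -3.  ] M [ 0.2   1.22 -0.01] w 0.0594 65.6
 15.03 tcp [ 0.56   -0.3185  0.2728] F [-0.66 -0.56 -3.79] M [0.14 1.17 0.02] w 0.0591 65.6
 15.28 tcp [ 0.5669 -0.3204  0.2718] F [ 0.3   0.28 -4.9 ] M [ 0.1   1.55 -0.13] w 0.0591 66.1
 15.58 tcp [ 0.5671 -0.3204  0.2721] F [ 0.89 -1.25 -7.09] M [ 0.01  1.81 -0.17] w 0.059 66.0
```

```bash
python3 - <<'E'
import cv2,numpy as np
im=cv2.imread('pics/s6.png');c=cv2.resize(im[95:195,275:345],None,fx=6,fy=6,interpolation=2);d=cv2.resize(cv2.imread('pics/w6.png')[160:400,220:420],(375,450))
g=np.zeros((600,800,3),np.uint8);g[:600,:420]=c;g[:450,425:]=d;cv2.imwrite('pics/g4.png',g)
E
```

```text
(no output)
```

View pics/g4.png

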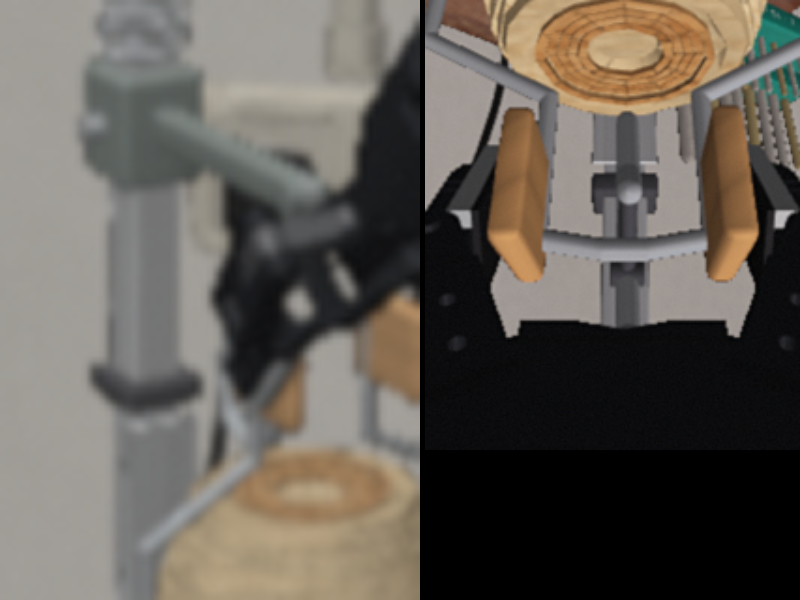

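The picture shows the prong tip on the near side of the bar, so the bar is inside the hook above the gate. The hand just grazes the arm tip from below, and going down frees it. Next is the descent by feel.

```bash
cat > down.py <<'E'
from f import *
p=np.load('path.npy');N=[p[12],p[13],p[14],p[15],np.load('ext.npy')];Z=[0,.03,.06,.09,.105]
def qd(d): return np.array([np.interp(d,Z,[n[k] for n in N]) for k in range(7)])
def pull():
    F=[]
    for _ in range(4): bot.dwell(.02);F.append(bot.observe()['contact_force'])
    return np.mean(F,0)
W0=-3.1
E
python3 - <<'E'
from down import *
mx=0;L=[];d=0
while d<.1045:
    d+=.004 if d<.012 else (.003 if mx<5 else .002)
    bot.move_joints(qd(min(d,.105)));F=pull();f=F[2]-W0;o=bot.observe();L.append((round(d,4),round(o['t'],2),round(o['tcp_pos'][2],4),np.round(F,1).tolist(),round(f,1)))
    mx=max(mx,f)
    if mx>5 and f<.55*mx: print('DROP');break
    if f>14.3: print('LIMIT');break
for l in L: print(*l)
st()
E
```

```text
DROP
0.004 16.0 0.2691 [0.5, 0.4, -5.2] -2.1
0.008 16.32 0.265 [-0.0, 0.0, -3.3] -0.2
0.012 16.63 0.2607 [-0.0, 0.4, -2.7] 0.4
0.015 16.95 0.2575 [0.1, 0.1, -2.8] 0.3
0.018 17.27 0.2547 [0.4, 0.2, -2.2] 0.9
0.021 17.58 0.2516 [0.1, -0.1, -1.7] 1.4
0.024 17.9 0.2487 [0.1, -0.8, -1.1] 2.0
0.027 18.22 0.2458 [0.1, -0.8, -0.4] 2.7
0.03 18.53 0.2429 [-0.2, -1.7, 0.2] 3.3
0.033 18.85 0.2397 [-0.0, -2.0, 0.6] 3.7
0.036 19.17 0.2367 [-0.1, -1.9, 1.1] 4.2
0.039 19.48 0.2336 [0.2, -1.7, 2.1] 5.2
0.041 19.8 0.2316 [0.6, -2.2, 2.4] 5.5
0.043 20.12 0.2296 [0.4, -2.0, 2.8] 5.9
0.045 20.43 0.2276 [0.1, -1.7, 3.3] 6.4
0.047 20.75 0.2256 [-0.0, -1.7, 3.2] 6.3
0.049 21.07 0.2236 [0.1, -1.8, 3.8] 6.9
0.051 21.38 0.2216 [0.1, -2.0, 3.9] 7.0
0.053 21.7 0.2197 [0.1, -2.3, 4.7] 7.8
0.055 22.02 0.2178 [0.1, -2.0, 4.5] 7.6
0.057 22.33 0.2159 [0.2, -2.8, 4.8] 7.9
0.059 22.65 0.214 [0.6, -2.8, 6.0] 9.1
0.061 22.97 0.2121 [0.4, -2.5, 5.7] 8.8
0.063 23.28 0.2102 [0.2, -2.0, 5.7] 8.8
0.065 23.6 0.2083 [-0.0, -1.4, 6.3] 9.4
0.067 23.92 0.2063 [-0.2, -0.4, 6.1] 9.2
0.069 24.23 0.2037 [0.8, -0.5, 5.0] 8.1
0.071 24.55 0.202 [1.2, 0.4, 4.9] 8.0
0.073 24.87 0.2002 [1.2, 0.2, 6.1] 9.2
0.075 25.18 0.1984 [0.7, 0.4, 6.5] 9.6
0.077 25.5 0.1966 [0.9, -0.3, 6.6] 9.7
0.079 25.82 0.1948 [1.0, 0.0, 7.4] 10.5
0.081 26.13 0.1904 [0.3, 0.7, 1.6] 4.7
 26.13 tcp [ 0.5674 -0.3197  0.1904] F [1.17 1.21 1.07] M [0.07 0.27 0.06] w 0.0594 67.1
```

The pull fell from 10.5 to 4.7 N, and the bar height matches the loaded seat (0.2125), so it's home. I'll ease off and plan the retreat.

```bash
python3 - <<'E'
from down import *
d=.081
for _ in range(4):
    F=pull();print(d,F)
    if abs(F[2])<.4: break
    d-=np.clip(F[2]/220,-.004,.004);bot.move_joints(qd(d));bot.dwell(.15)
o=st('eased')
q=np.array(o['joint_positions']);P,M=fk(q,PAR);qs=[];c=q
for s in(.02,.04,.06,.08,.10):
    c,e,r=ik(P-s*M[:,2],M,c,w=.002,m=.012);qs.append(c);print(s,c,round(e,5),round(r,4))
np.save('ret.npy',qs)
E
```

```text
0.081 [0.3728 0.5634 1.6266]
0.077 [0.7161 2.0035 1.1907]
0.073 [0.3847 1.7588 0.1902]
eased 27.13 tcp [ 0.5682 -0.3208  0.1993] F [0.79 1.94 0.49] M [0.42 0.62 0.27] w 0.0588 66.8
0.02 [ 1.5748  0.5593 -1.2867  2.0712  1.0646  0.3441  1.0129] 0.0 0.0
0.04 [ 1.6515  0.5593 -1.3705  2.078   1.0176  0.3789  1.0627] 0.0 0.0
0.06 [ 1.701   0.4949 -1.378   2.0839  0.825   0.3503  1.2328] 0.0 0.0
0.08 [ 1.7534  0.4208 -1.378   2.0881  0.5663  0.3276  1.4684] 0.0 0.0
0.1 [ 1.8128  0.3422 -1.378   2.0904  0.2612  0.3253  1.7523] 0.0 0.0
```

```bash
python3 - <<'E'
from f import *
bot.let_go();bot.dwell(.3);st('open')
for q in np.load('ret.npy'): bot.move_joints(q)
st('back');bot.dwell(2.0)
def look(k):
    for n in('side','top'):
        s=bot.snapshot(n);save(s,f'{n}_{k}.png')
        for t in('carrier','hook_seat','spinning_top','sanding_block','wax_tin','mallet'):
            print(n,t,[(np.round(r['extent'],1).tolist(),round(r['conf'],2)) for r in bot.recognise(s,t)[:1]])
        S=np.array([.5755,-.3215,.232-.0137]);print('expect bar/board centre px',proj(s,S),proj(s,S-[0,0,.16]))
look('a');bot.dwell(1.0);look('b')
for n in('side','top'): print('motion',n,np.abs(cv2.imread(f'pics/{n}_a.png').astype(int)-cv2.imread(f'pics/{n}_b.png')).max())
st()
E
```

```text
open 27.82 tcp [ 0.5683 -0.3208  0.1994] F [-0.43  0.33  0.14] M [0.13 0.65 0.03] w 0.0853 0.0
back 29.37 tcp [ 0.5047 -0.3105  0.2753] F [-0.47 -0.65  0.82] M [ 0.13  0.7  -0.01] w 0.0855 0.0
side carrier [([287.6, 173.7, 73.2, 86.3], 0.61)]
side hook_seat [([317.3, 135.1, 13.2, 49.4], 0.6)]
side spinning_top [([332.8, 276.7, 13.0, 25.3], 0.54)]
side sanding_block [([305.3, 311.5, 44.0, 32.4], 0.91)]
side wax_tin [([220.5, 236.2, 30.8, 35.7], 0.91)]
side mallet [([372.0, 225.5, 97.3, 58.4], 0.8)]
expect bar/board centre px [325.0707 180.1955] [323.9848 243.1272]
top carrier [([301.8, 176.0, 60.9, 50.4], 0.69)]
top hook_seat [([332.6, 188.0, 2.6, 10.7], 0.62)]
top spinning_top [([330.7, 184.8, 7.6, 14.9], 0.21)]
top sanding_block [([266.5, 260.8, 24.3, 22.3], 0.88)]
top wax_tin [([265.1, 137.2, 32.9, 30.7], 0.72)]
top mallet [([369.4, 215.7, 38.4, 91.7], 0.67)]
expect bar/board centre px [333.7177 191.7753] [331.9444 202.2798]
side carrier [([286.9, 174.5, 71.4, 86.9], 0.93)]
side hook_seat [([318.8, 140.3, 10.3, 44.2], 0.63)]
side spinning_top [([332.8, 273.3, 14.2, 27.5], 0.65)]
side sanding_block [([305.9, 309.7, 43.8, 34.9], 0.83)]
side wax_tin [([220.9, 238.1, 32.2, 32.0], 0.79)]
side mallet [([371.2, 221.2, 99.6, 58.7], 0.91)]
expect bar/board centre px [325.0707 180.1955] [323.9848 243.1272]
top carrier [([302.6, 176.1, 62.7, 49.1], 0.89)]
top hook_seat [([331.8, 186.3, 2.4, 11.9], 0.52)]
top spinning_top []
top sanding_block [([265.0, 260.4, 25.8, 20.4], 0.72)]
top wax_tin [([264.5, 140.0, 29.2, 29.1], 0.7)]
top mallet [([367.8, 216.6, 42.7, 91.8], 0.61)]
expect bar/board centre px [333.7177 191.7753] [331.9444 202.2798]
motion side 43
motion top 19
 33.77 tcp [ 0.5048 -0.3104  0.2759] F [-0.99  0.35  0.03] M [ 0.13  0.58 -0.03] w 0.0854 0.0
```

```bash
python3 - <<'E'
from f import *
f=lambda:bot.snapshot('side')['image'][100:270,270:370].astype(int)
for _ in range(8):
    a=f();bot.dwell(.4);b=f();m=(np.abs(a-b).max(2)>20).sum();print(round(bot.observe()['t'],2),m,np.abs(a-b).max())
    if m==0: break
    bot.dwell(1.2)
print(bot.close_job())
E
```

```text
34.27 9 38
35.97 1 21
37.67 1 21
39.37 0 4
the job is handed in; nothing more can be done
None
```

The job is handed in: the carrier hangs upright and still in the snap hook. The pull peaked at about 10.5 N and fell to 4.7 N as the bar dropped home, then I eased off and let go. The bystanders are where they were and the hand is clear; I judged the gate shut from the force drop and the bar's height, not by seeing it.

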